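# Start and run home the loose nut of a tofu press

### The job

The tofu press has been washed and put back together except for one nut, which lies beside it. Set that nut level on the bare stud, back it off anticlockwise up to the end of the thread until it drops in, then screw it down clockwise until its flange bears firmly on the wooden plate, finger-tight. Be gentle so that the plastic thread is not forced and do not disturb the other things.

Things in the scene. Friction and masses are not known exactly. Their poses are not given: they have to be found in the camera images.
- nut: the loose nut, grey plastic, about 60 g, lying flat on the worktop left in front of the press: a hexagon 44 mm over its flats (49 over rounded corners) from 4 to 24 mm above its underside, on a round flange 58 mm wide and 4 mm thick, open through the middle. Origin at the centre of its underside, z up, x at right angles to a pair of flats, so that flats face every 60 degrees from x
- nut_lugs (a point): on the nut's axis, 8 mm above its underside, axes as the nut: the height of the three short thread lugs inside the 34 mm bore, a third of a turn apart, which leave 26 mm free between them
- seat (a point): where the axis of the bare stud meets the top of the wooden plate; z up, axes as the press. About 150 degrees clockwise from the drop the nut's underside is down at this point and the flange meets the plate; 15 degrees of play later the moment rises: finger-tight is about 0.1 N m, 10 degrees on. Meeting the plate fast, or turning well past that, overloads the thread
- stud_tip (a point): top of the bare fixed grey stud, on its axis, 26.5 mm above seat. Its thread, 30 mm wide, ends 6 mm below the tip; above that its core, 25 mm, goes on as a smooth nose, chamfered to 19 mm. Thread: right-handed (clockwise from above screws down), three starts, 20 mm a turn; at which angle the starts lie differs each time and is not in this pose
- thread_end (a point): on the stud's axis, 15 mm above seat: height of the nut's underside when its lugs ride on the upper end of the thread. A nut set on the stud first rests 0 to 7 mm lower, as the thread happens to lie; turned anticlockwise it climbs 20 mm a turn up to this point and then drops 5 to 7 mm into the thread (this comes every third of a turn)
- press: the tofu press, standing firm: wooden base 120x220 mm, slotted steel strainer box, wooden pressing plate 100x220x12 mm with its top 59 mm above the worktop, a grey stud near each end, 86 mm either side of the middle. Origin at the centre of its underside, y along its length: the bare stud is at +y; the stud at -y carries its nut, screwed home, 24 mm above the plate
- garlic: garlic bulb, 48x50x51 mm, loose, in front of the press; origin at the centre of its underside
- tuna_tin: low round tin, 86 mm diameter, 40 mm high, loose, behind the press; origin at the centre of its underside
- pepper_mill: turned dark wooden pepper mill, 58 mm diameter, 150 mm high, loose, behind the press; origin at the centre of its underside
- honey_jar: glass jar with a lid, 65 mm diameter, 100 mm high, loose, behind the press; origin at the centre of its underside
Not all that is in view belongs to the job. There is more than one size of the nut; the job needs the larger.

How it is judged:
On the way, in this order (a step that is already met when the one before it is completed fails the run):
1. the nut is lifted from the worktop (height (world z) of nut above 0.03 m), for 0.1 s.
2. the nut lies level on the stud, backed off to the upper end of the thread (z of nut in the frame of seat between 0.0133 and 0.0162 m and horizontal distance between nut and seat below 0.0025 m and angle between nut's own z axis and vertical below 0.1 rad and contact force between nut and press above 0.15 N), for 0.06 s.
3. it has dropped into the thread, level (z of nut in the frame of seat between -0.002 and 0.011 m and horizontal distance between nut and seat below 0.0025 m and angle between nut's own z axis and vertical below 0.1 rad), for 0.1 s.
At the end, for the whole second after the job is handed in: the nut is on the stud, level within 0.1 rad and within 2.5 mm of its axis, screwed home: its underside less than 1 mm above the plate, pinched on it with over 4 N, at rest; the other things stand within 20 mm of where they stood (z of nut in the frame of seat between -0.0015 and 0.001 m and horizontal distance between nut and seat below 0.0025 m and angle between nut's own z axis and vertical below 0.1 rad and contact force between nut and press above 4 N and linear speed of nut below 0.01 m/s and distance of each of garlic, tuna_tin, pepper_mill, honey_jar from where it was at the start of the episode below 0.02 m); the robot touches nothing.
It fails at once if the thread or the plate is forced: over 140 N in all between the nut and the press (contact force between nut and press above 140 N).
It fails at once if the garlic is moved by over 20 mm (distance of garlic from where it was at the start of the episode above 0.02 m).
It fails at once if the tuna tin is moved by over 20 mm (distance of tuna_tin from where it was at the start of the episode above 0.02 m).
It fails at once if the pepper mill is moved by over 20 mm (distance of pepper_mill from where it was at the start of the episode above 0.02 m).
It fails at once if the honey jar is moved by over 20 mm (distance of honey_jar from where it was at the start of the episode above 0.02 m).
It also fails if it takes over 72 s, if anything falls off the work surface, if the arm or the gripper's body presses on something with over 40 N, if the wrist force passes 120 N, or if a joint passes its speed limit or range.

### The arm

A 6-joint arm with a two-finger parallel gripper is mounted at the origin on a cart in front of the work surface, level with it; the furniture and walls round the work are solid. World frame = base frame: x ahead of the robot, y to its left, z up, the work surface at z = 0. Lengths are in m, angles in rad, forces in N, time in s.
With the tool pointing down it reaches from about 0.4 to 0.925 m from the base axis. Payload 3.4 kg.
Tool frame: the origin (TCP) lies midway between the tips of the shut fingers; the grasp point (between the pads) lies 19 mm behind it (grasp_offset is the distance from the TCP to the grasp point, in m); z points along the fingers, y is the line along which they close (so a half turn about z gives the same grasp; the last joint's range is limited). The gripper opens to 85 mm and grips with 20 to 120 N. Pads are 22 mm wide; open, the fingers measure 114 mm over their backs; the gripper's body (76 mm by 85 mm) begins 54 mm behind the grasp point. The pads swing forward as they close: fully open they stand 13 mm farther back than shut.
Start: joints at [1.038, 0.307, 1.506, -0, 1.328, -0.073], TCP at [0.255, 0.516, 0.231] pointing down, gripper open.
Joint ranges: [-3.12, 3.12], [-1.05, 2.28], [0.14, 2.33], [-1.42, 4.57], [0.1, 2.73], [-2.68, 2.68]. Speed limits (rad/s): [2.57, 2.57, 3.14, 3.14, 3.14, 3.14].

### API

Orientations are given as a unit quaternion [w, x, y, z].
In Python, from workcell import * gives the robot as it stands.
- The arm moves only by the tool play_rows, never from a script. Its argument "rows" is a list of rows, each an object of numbers: "x", "y", "z": the shift along the world's x, y, z in units of 0.1 m (1.0 is 0.1 m); "twist": the turn about the world's z in units of 2 pi rad (1.0 is 2 pi rad); "claw": the opening, from 0 (shut) to 1 (fully open). A call has 1 to 5 rows; each row is the pose to reach, as a shift and turn from the pose commanded when the call began, turning the shorter way round; what a row does not reach only later rows make up. A row lasts 1/10 s, in which the tool goes at most 50 mm and 8.59 degrees, less where a joint would pass 70% of its speed; a pose out of reach is approached as far as the arm can. A call with a number of a shift or a turn outside -1 to 1 is refused whole. A call with a gripper value outside its range is refused whole. The fingers move at their own pace and stop on an object; "squeeze" is the grip in N (left out, the last holds). Time passes only in rows, so rows that repeat a pose let the fingers close. It gives the time, the measured TCP pose, the force, the opening and the grip force at its end, in the units of the state.
- get_state(): the state, without advancing time (a new reading comes with each control period).
- grab_frame(name): name is "scene" or "top" or "wrist"; returns a dict with "img" (384x512x3 uint8, red, green, blue), "camera_matrix" (3x3 intrinsics, pixels), "k1" (the pictures are not rectified: a ray, as slopes to the right and down, at radius r is drawn at 1 + k1 r^2 times it, then the intrinsics apply), "eye" and "orientation" of the camera in the world. Camera axes: x right, y up, looking along -z (the intrinsics and any distortion apply to the point x, -y, -z); pixel columns grow to the right and rows downward; lengths in m; the calibration is good to about 2 mm. A picture is of the moment at which its call begins. There is no depth.
- hand_in(): hands the job in; it is judged then, once.
The state is a dict: "time_s": time; "joint_positions": joint angles; "qd": joint speeds; "tau": joint torques, N m; "position": TCP position; "tcp_rot": TCP orientation; "force": force on the tool from outside, world axes, zero at the start; "torque": the same for the moment, N m; "grip_width": opening from 0.0 (shut) to 1.0 (fully open); "grip_force": force on a finger pad.
Only numpy, scipy, OpenCV 4.12 (cv2) and the standard library are available. Lean on these libraries where they do the work, as an engineer would, in place of code of your own. Each camera call takes 0.05 s, during which the arm holds its last target. There are 200 camera calls.

## Working session

There is one attempt and no reset: what is moved stays moved. The work goes in short steps, Python scripts to look and compute and a tool call to move; the robot and the scene stay as the last step left them, time stands still between calls to the robot, and variables do not carry over. Pictures are saved under pics/ and viewed, at most 10 in all, crops included, and the job is handed in when it is done.

Besides the shell and the picture viewer there is one more tool, called after ">>>" by a JSON object that holds its "method" and its "body", one argument or row to a line. play_rows: Moves the arm, as the interface text tells. Shifts and turns lie within -1 to 1; 1 stands for 0.1 m of shift or 2 pi rad of turn. Its arguments: {"type":"object","properties":{"rows":{"type":"array","items":{"type":"object","properties":{"x":{"type":"number"},"y":{"type":"number"},"z":{"type":"number"},"twist":{"type":"number"},"claw":{"type":"number"}}}},"squeeze":{"type":"number"}},"required":["rows"]}

```bash
mkdir -p pics; cat > h.py <<'E'
from workcell import *
import numpy as np, cv2
from scipy.spatial.transform import Rotation as R
def grab(n):
    f=grab_frame(n); cv2.imwrite  # noqa
    return f
def rot(f): 
    q=np.array(f["orientation"],float)
    return q.reshape(3,3) if q.size==9 else R.from_quat(q[[1,2,3,0]]).as_matrix()
def ray(f,u,v):
    K=np.array(f["camera_matrix"]); d=np.array([(u-K[0,2])/K[0,0],(v-K[1,2])/K[1,1]]); s=d.copy()
    for _ in range(20): s=d/(1+f["k1"]*(s@s))
    return np.array(f["eye"]),rot(f)@np.array([s[0],-s[1],-1])
def at(f,u,v,z):
    e,d=ray(f,u,v); return e+d*(z-e[2])/d[2]
def proj(f,p):
    c=rot(f).T@(np.array(p)-np.array(f["eye"])); s=np.array([c[0],-c[1]])/-c[2]
    s=s*(1+f["k1"]*(s@s)); K=np.array(f["camera_matrix"]); return K[0,0]*s[0]+K[0,2],K[1,1]*s[1]+K[1,2]
def save(f,n): 
    import pickle; pickle.dump(f,open(f"pics/{n}.pkl","wb")); cv2.imwrite(f"pics/{n}.png",f["img"][:,:,::-1])
def load(n):
    import pickle; return pickle.load(open(f"pics/{n}.pkl","rb"))
E
python3 - <<'E'
from h import *
for n in("scene","top"):
    f=grab_frame(n); save(f,n+"0"); print(n,f["eye"],f["camera_matrix"],f["k1"],f["orientation"])
s=load("scene0")["img"];t=load("top0")["img"]
cv2.imwrite("pics/both.png",cv2.resize(np.vstack([s,t])[:,:,::-1],(400*1,600)))
print(get_state())
E
```

```text
scene [ 0.07834074 -0.40048925  0.41327424] [[406.74156845   0.         253.25786754]
 [  0.         406.74156845 190.00289648]
 [  0.           0.           1.        ]] -0.010066249982583509 [ 0.78160547  0.50510398 -0.20103335 -0.30585691]
top [0.47271655 0.18365164 0.91896668] [[375.58528232   0.         258.58066628]
 [  0.         375.58528232 187.89824145]
 [  0.           0.           1.        ]] -0.010146555884461065 [-0.70286419 -0.04702925  0.07119317  0.70618816]
{'time_s': 0.1, 'joint_positions': array([ 1.03849978e+00,  3.07501269e-01,  1.50754014e+00, -1.40769518e-05,
        1.32836936e+00, -7.35058653e-02]), 'qd': array([ 0.00083943, -0.00200323, -0.00356116, -0.00122244, -0.00062538,
        0.00074242]), 'tau': array([ 2.19108529e-04, -4.58531070e+01, -2.52608997e+01,  2.90561866e-05,
        5.51620775e-03,  2.41701485e-05]), 'position': array([0.25436433, 0.51499397, 0.23047235]), 'tcp_rot': array([-2.64643117e-04,  2.27386999e-01,  9.73804049e-01, -8.69710271e-04]), 'force': array([-0.17341792,  1.02531976, -0.28377641]), 'torque': array([-0.03419206, -0.03723038,  0.03118129]), 'grip_force': 0.0, 'grip_width': 1.0002985026514768}
```

View pics/top0.png

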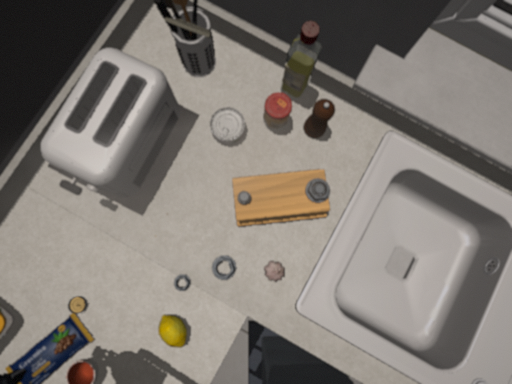

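View pics/scene0.png

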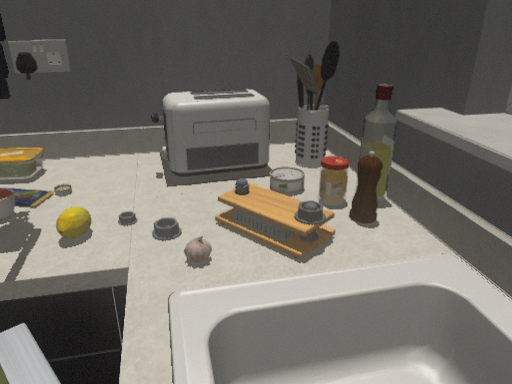

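The candidates in the top view are a ring at (223,267), a smaller ring at (183,283), a disc at (78,304), and the fitted nut at (318,189). The larger ring, left in front of the press, fits the description. The bare stud is at about (244,198). I'll check this in a close crop.

```bash
python3 - <<'E'
from h import *
f=load("top0"); im=f["img"][160:300,165:345,::-1]
cv2.imwrite("pics/crop.png",cv2.resize(im,(720,560),interpolation=cv2.INTER_CUBIC))
for n,u,v,z in(("nut",223,267,.02),("small",183,283,.01),("stud",244,198,.085),("nut2",318,189,.083),("garlic",275,270,.02),("mill",325,104,.15)):
    print(n,at(f,u,v,z))
E
```

```text
nut [0.43710033 0.23692904 0.02      ]
small [0.40074071 0.33069987 0.01      ]
stud [0.59073518 0.18735938 0.085     ]
nut2 [0.61117569 0.01947106 0.083     ]
garlic [0.42912869 0.11515169 0.02      ]
mill [0.78741544 0.0108526  0.15      ]
```

View pics/crop.png

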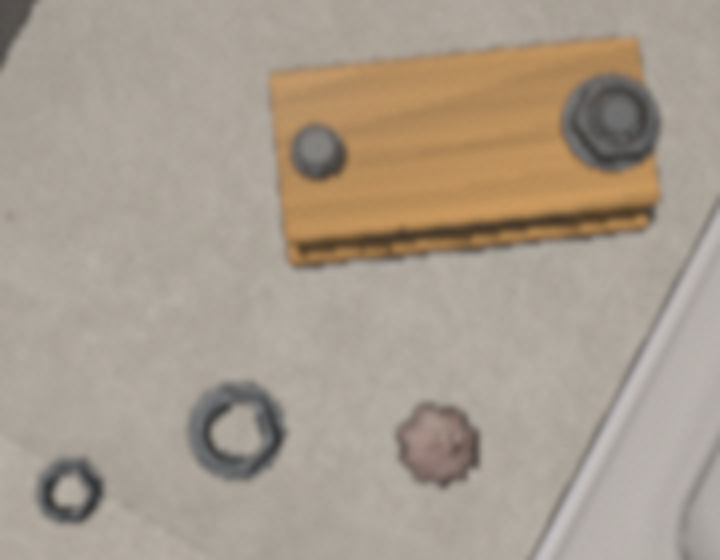

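The crop confirms that the large loose nut, with its flange, is at about full-frame (224.5,267.5), the bare stud at (244.5,198) and the garlic at (274,271). The small nut at (183,283) is not part of the job. Next I'll move above the nut.

>>> {"method": "play_rows", "body": {
  "rows": [
    {"x": 0.5, "y": -0.5, "claw": 1},
    {"x": 1, "y": -1, "claw": 1},
    {"x": 1, "y": -1, "claw": 1}
  ],
  "squeeze": 30
}}

```text
validation failed for argument at $.ro...
```

>>> {"method": "play_rows", "body": {
  "rows": [
    {"x": 0.4, "y": -0.5, "claw": 1},
    {"x": 0.8, "y": -1, "claw": 1},
    {"x": 0.8, "y": -1, "claw": 1}
  ]
}}

```text
validation failed for argument at $.ro...
```

>>> {"method": "play_rows", "body": {
  "rows": [
    {"y": -0.4, "claw": 1},
    {"y": -0.8, "z": -0.2, "claw": 1},
    {"y": -0.8, "z": -0.2, "claw": 1},
    {"y": -0.8, "z": -0.2, "claw": 1}
  ]
}}

```text
validation failed for argument at $.ro...
```

```bash
python3 - <<'E'
from h import *
f=grab_frame("wrist"); save(f,"w1"); s=get_state()
print(s["position"],s["tcp_rot"],s["joint_positions"],f["eye"],s["force"],s["time_s"]); print(rot(f)@[0,0,-1],f["k1"],proj(f,[.437,.237,.024]))
E
```

```text
[0.25438001 0.51507822 0.2305999 ] [-2.56677340e-04  2.27372073e-01  9.73807638e-01 -7.47369666e-04] [ 1.03851341e+00  3.07394575e-01  1.50736413e+00  4.54404537e-05
  1.32841377e+00 -7.35372703e-02] [0.18110842 0.55067723 0.37307583] [0.18727075 0.30730981 0.15440352] 0.15
[ 0.27890704 -0.13850695 -0.95027717] -0.04591523449131744 (np.float64(137.9557827780571), np.float64(367.94391280138785))
```

View pics/w1.png

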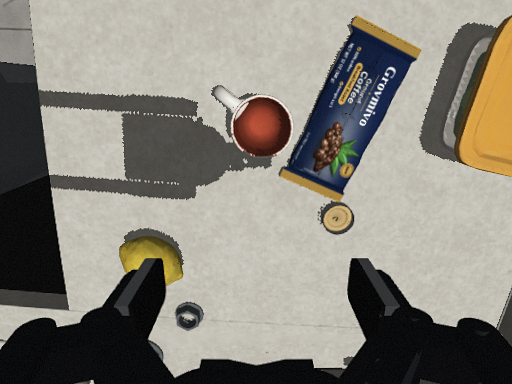

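The wrist view is still from the start pose, showing the lemon, a mug and the small nut at (188,316). The rows were refused, probably because every field must be given.

>>> {"method": "play_rows", "body": {
  "rows": [
    {"x": 0.5, "y": -0.5, "z": 0.0, "twist": 0.0, "claw": 1.0},
    {"x": 1.0, "y": -1.0, "z": 0.0, "twist": 0.0, "claw": 1.0},
    {"x": 1.0, "y": -1.0, "z": 0.0, "twist": 0.0, "claw": 1.0}
  ],
  "squeeze": 30
}}

```text
time_s: 0.45
position: [0.3555, 0.414, 0.2309]
tcp_rot: [0.0, 0.227, 0.974, -0.001]
force: [-0.2, -1.0, 0.3]
grip_width: 1.0
grip_force: 0.0
```

>>> {"method": "play_rows", "body": {
  "rows": [
    {"x": 0.3, "y": -0.4, "z": 0.0, "twist": 0.0, "claw": 1.0},
    {"x": 0.6, "y": -0.8, "z": 0.0, "twist": 0.0, "claw": 1.0},
    {"x": 0.6, "y": -0.9, "z": 0.0, "twist": 0.0, "claw": 1.0}
  ],
  "squeeze": 30
}}

```text
time_s: 0.75
position: [0.4179, 0.3218, 0.2311]
tcp_rot: [0.001, 0.23, 0.973, -0.001]
force: [-0.3, 0.4, 0.1]
grip_width: 0.997
grip_force: 0.0
```

>>> {"method": "play_rows", "body": {
  "rows": [
    {"x": 0.0, "y": -0.4, "z": 0.0, "twist": 0.0, "claw": 1.0},
    {"x": 0.0, "y": -0.7, "z": 0.0, "twist": 0.0, "claw": 1.0},
    {"x": 0.0, "y": -0.7, "z": 0.0, "twist": 0.0, "claw": 1.0},
    {"x": 0.0, "y": -0.7, "z": 0.0, "twist": 0.0, "claw": 1.0}
  ],
  "squeeze": 30
}}

```text
time_s: 1.15
position: [0.4144, 0.2556, 0.2314]
tcp_rot: [-0.0, 0.228, 0.974, 0.0]
force: [-0.2, 0.1, -0.3]
grip_width: 0.999
grip_force: 0.0
```

```bash
python3 - <<'E'
from h import *
f=grab_frame("wrist"); save(f,"w2"); s=get_state()
print(s["position"],s["tcp_rot"],s["joint_positions"],f["eye"],s["force"],s["time_s"]); print(proj(f,[.437,.237,.024]),proj(f,[.591,.187,.085]))
E
```

```text
[0.41461087 0.25622108 0.23140903] [-2.46107944e-05  2.27543302e-01  9.73767835e-01  4.98451826e-04] [ 4.66234195e-01  1.83872947e-01  1.68080086e+00  8.32561402e-04
  1.27631772e+00 -6.45695362e-01] [0.34109102 0.29103324 0.37398421] [0.1303046  0.13606508 0.34155167] 1.2
(np.float64(250.61401493838147), np.float64(194.05630441426797)) (np.float64(271.469292922642), np.float64(345.78073557498806))
```

View pics/w2.png

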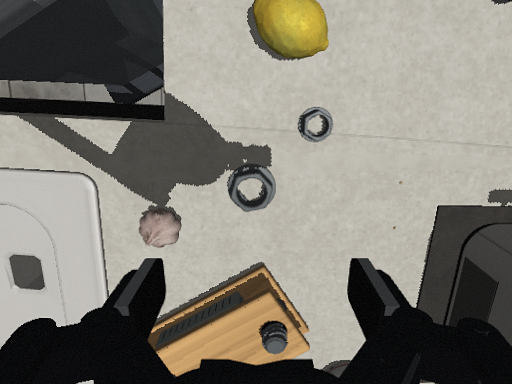

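The nut is at (251,188), clear in view, and the stud is at (275,336). The hex orientation can be read from a rectified patch.

```bash
cat >> h.py <<'E'
def ortho(f,c,z,half,n):
    g=np.linspace(-half,half,n); im=np.zeros((n,n,2),np.float32)
    for i in range(n):
        for j in range(n): im[i,j]=proj(f,[c[0]-g[i],c[1]-g[j],z])   # up=+x, left=+y
    return cv2.remap(f["img"][:,:,::-1],im[...,0],im[...,1],cv2.INTER_CUBIC)
E
python3 - <<'E'
from h import *
f=load("w2")
a=ortho(f,at(f,251,188,.024),.024,.04,400); b=ortho(f,at(f,275,337,.0855),.0855,.04,400)
print(at(f,251,188,.024),at(f,275,337,.0855),at(load("top0"),224.5,267.5,.012),at(load("top0"),244.5,198,.0855))
for im in(a,b):
    for k in range(50,400,50): cv2.line(im,(k,0),(k,399),(0,200,0),1); cv2.line(im,(0,k),(399,k),(0,200,0),1)
cv2.imwrite("pics/o1.png",np.hstack([a,b]))
E
```

```text
[0.43075447 0.24062403 0.024     ] [0.58115168 0.19599896 0.0855    ] [0.43559666 0.23386289 0.012     ] [0.59066134 0.18623851 0.0855    ]
```

View pics/o1.png

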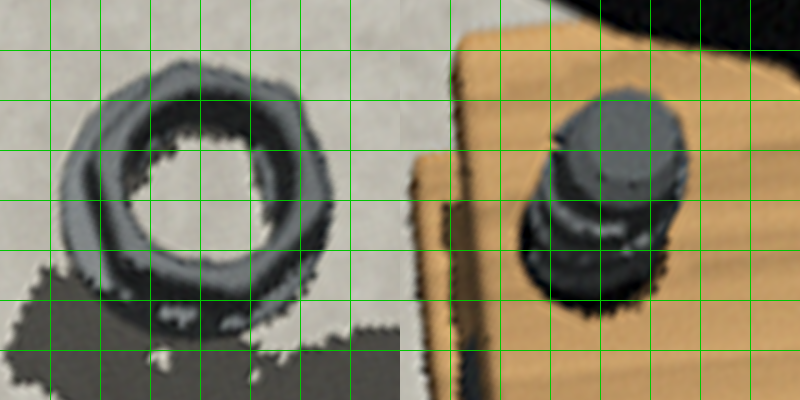

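```bash
cat >> h.py <<'E'
from scipy.optimize import differential_evolution
def fit(f,x0,pts,rng=.012,ang=30):
    g=cv2.GaussianBlur(cv2.cvtColor(f["img"],cv2.COLOR_RGB2GRAY).astype(np.float32),(0,0),1)
    m=np.hypot(cv2.Sobel(g,5,1,0),cv2.Sobel(g,5,0,1)); m=np.minimum(m,np.percentile(m,97))
    def cost(p):
        c,s=np.cos(p[2]),np.sin(p[2]); q=pts@np.array([[c,s,0],[-s,c,0],[0,0,1]])+[p[0],p[1],x0[2]]
        uv=np.array([proj(f,k) for k in q],np.float32)
        return -cv2.remap(m,uv[None,:,0],uv[None,:,1],cv2.INTER_LINEAR).mean()
    a=np.radians(ang)
    r=differential_evolution(cost,[(x0[0]-rng,x0[0]+rng),(x0[1]-rng,x0[1]+rng),(-a,a)],maxiter=60,popsize=10,seed=1)
    return r.x[:2],np.degrees(r.x[2]),r.fun
def circ(r,z,n=40):
    t=np.linspace(0,2*np.pi,n,endpoint=False); return np.c_[r*np.cos(t),r*np.sin(t),0*t+z]
def hexa(z,n=10):
    v=.0247*np.exp(1j*np.radians(30+60*np.arange(7)))
    p=np.concatenate([v[i]+(v[i+1]-v[i])*np.linspace(.1,.9,n) for i in range(6)]); return np.c_[p.real,p.imag,0*p.real+z]
NUT=np.vstack([hexa(.024),circ(.017,.024),circ(.029,.002,40)])
STUD=np.vstack([circ(.0095,.0265),circ(.0125,.0235),circ(.015,.010)])
E
python3 - <<'E'
from h import *
w=load("w2");t=load("top0")
print("nut w",fit(w,[.435,.239,0],NUT)); print("nut w hex",fit(w,[.435,.239,0],hexa(.024),.006)); print("nut t",fit(t,[.435,.235,0],NUT))
print("stud w",fit(w,[.592,.189,.059],STUD)); print("stud t",fit(t,[.591,.187,.059],STUD))
E
```

```text
nut w (array([0.43590845, 0.23822504]), np.float64(-11.164727040874332), np.float64(-160.8340606689453))
nut w hex (array([0.43583297, 0.23790166]), np.float64(-13.307732362065774), np.float64(-157.78469848632812))
nut t (array([0.43465292, 0.23922146]), np.float64(-16.53056535438922), np.float64(-102.61174774169922))
stud w (array([0.60391014, 0.18590745]), np.float64(23.226658614139797), np.float64(-109.39869689941406))
stud t (array([0.5867094 , 0.18327817]), np.float64(-7.638485894430734), np.float64(-79.87053680419922))
```

>>> {"method": "play_rows", "body": {
  "rows": [
    {"x": 0.21, "y": -0.18, "z": -0.4, "twist": -0.02, "claw": 1.0},
    {"x": 0.21, "y": -0.18, "z": -0.8, "twist": -0.043, "claw": 1.0},
    {"x": 0.21, "y": -0.18, "z": -1.0, "twist": -0.043, "claw": 1.0},
    {"x": 0.21, "y": -0.18, "z": -1.0, "twist": -0.043, "claw": 1.0}
  ],
  "squeeze": 30
}}

```text
time_s: 1.6
position: [0.4333, 0.2378, 0.1283]
tcp_rot: [-0.003, 0.356, 0.935, -0.002]
force: [-0.6, 0.0, -0.7]
grip_width: 1.001
grip_force: 0.0
```

>>> {"method": "play_rows", "body": {
  "rows": [
    {"x": 0.0, "y": 0.0, "z": -0.4, "twist": 0.0, "claw": 1.0},
    {"x": 0.0, "y": 0.0, "z": -0.7, "twist": 0.0, "claw": 1.0},
    {"x": 0.0, "y": 0.0, "z": -0.9, "twist": 0.0, "claw": 1.0},
    {"x": 0.0, "y": 0.0, "z": -0.9, "twist": 0.0, "claw": 1.0}
  ],
  "squeeze": 30
}}

```text
time_s: 2.0
position: [0.4348, 0.2382, 0.0401]
tcp_rot: [-0.001, 0.356, 0.935, -0.001]
force: [-0.2, -0.9, 0.2]
grip_width: 1.002
grip_force: 0.0
```

>>> {"method": "play_rows", "body": {
  "rows": [
    {"x": 0.0, "y": 0.0, "z": -0.2, "twist": 0.0, "claw": 1.0},
    {"x": 0.0, "y": 0.0, "z": -0.35, "twist": 0.0, "claw": 1.0},
    {"x": 0.0, "y": 0.0, "z": -0.35, "twist": 0.0, "claw": 1.0},
    {"x": 0.0, "y": 0.0, "z": -0.35, "twist": 0.0, "claw": 1.0}
  ],
  "squeeze": 30
}}

```text
time_s: 2.4
position: [0.4368, 0.2386, 0.0077]
tcp_rot: [0.001, 0.356, 0.934, 0.001]
force: [0.0, -0.2, 0.9]
grip_width: 0.997
grip_force: 0.0
```

>>> {"method": "play_rows", "body": {
  "rows": [
    {"x": 0.0, "y": 0.0, "z": 0.0, "twist": 0.0, "claw": 0.7},
    {"x": 0.0, "y": 0.0, "z": 0.0, "twist": 0.0, "claw": 0.55},
    {"x": 0.0, "y": 0.0, "z": 0.0, "twist": 0.0, "claw": 0.4},
    {"x": 0.0, "y": 0.0, "z": 0.0, "twist": 0.0, "claw": 0.4},
    {"x": 0.0, "y": 0.0, "z": 0.0, "twist": 0.0, "claw": 0.4}
  ],
  "squeeze": 30
}}

```text
time_s: 2.9
position: [0.4363, 0.2378, 0.0073]
tcp_rot: [0.001, 0.357, 0.934, 0.001]
force: [-0.5, 0.1, 5.8]
grip_width: 0.508
grip_force: 29.8
```

The opening reads 0.508, about 43 mm, so the pads are on the flats. Next I'll lift, then pass the stud so the wrist camera sees both.

>>> {"method": "play_rows", "body": {
  "rows": [
    {"x": 0.0, "y": 0.0, "z": 0.1, "twist": 0.0, "claw": 0.4},
    {"x": 0.0, "y": 0.0, "z": 0.3, "twist": 0.0, "claw": 0.4},
    {"x": 0.0, "y": 0.0, "z": 0.7, "twist": 0.0, "claw": 0.4},
    {"x": 0.0, "y": 0.0, "z": 1.0, "twist": 0.0, "claw": 0.4},
    {"x": 0.0, "y": 0.0, "z": 1.0, "twist": 0.0, "claw": 0.4}
  ],
  "squeeze": 30
}}

```text
time_s: 3.4
position: [0.4387, 0.2389, 0.1109]
tcp_rot: [0.003, 0.356, 0.934, 0.003]
force: [0.6, 0.6, -0.8]
grip_width: 0.509
grip_force: 31.2
```

>>> {"method": "play_rows", "body": {
  "rows": [
    {"x": 0.2, "y": -0.1, "z": 0.15, "twist": 0.0, "claw": 0.4},
    {"x": 0.5, "y": -0.25, "z": 0.15, "twist": 0.0, "claw": 0.4},
    {"x": 0.8, "y": -0.4, "z": 0.15, "twist": 0.0, "claw": 0.4},
    {"x": 1.0, "y": -0.5, "z": 0.15, "twist": 0.0, "claw": 0.4},
    {"x": 1.0, "y": -0.5, "z": 0.15, "twist": 0.0, "claw": 0.4}
  ],
  "squeeze": 30
}}

```text
time_s: 3.9
position: [0.5386, 0.1862, 0.121]
tcp_rot: [0.001, 0.358, 0.934, 0.0]
force: [-0.5, 0.4, -1.0]
grip_width: 0.504
grip_force: 31.2
```

>>> {"method": "play_rows", "body": {
  "rows": [
    {"x": 0.3, "y": -0.15, "z": 0.0, "twist": 0.0, "claw": 0.4},
    {"x": 0.6, "y": -0.3, "z": 0.0, "twist": 0.0, "claw": 0.4},
    {"x": 0.9, "y": -0.45, "z": 0.0, "twist": 0.0, "claw": 0.4},
    {"x": 0.95, "y": -0.45, "z": 0.0, "twist": 0.0, "claw": 0.4},
    {"x": 0.95, "y": -0.45, "z": 0.0, "twist": 0.0, "claw": 0.4}
  ],
  "squeeze": 30
}}

```text
time_s: 4.4
position: [0.63, 0.1425, 0.1204]
tcp_rot: [-0.001, 0.357, 0.934, -0.0]
force: [-0.9, -0.4, -1.3]
grip_width: 0.507
grip_force: 31.2
```

```bash
python3 - <<'E'
from h import *
f=grab_frame("wrist"); save(f,"w3"); s=get_state()
print(s["position"],s["tcp_rot"],s["grip_width"],s["joint_positions"],s["force"],s["torque"],s["time_s"])
E
```

```text
[0.62884175 0.1428619  0.12036615] [-1.56156862e-03  3.56556976e-01  9.34272114e-01 -5.48744034e-04] 0.5070452001413072 [ 1.57554311e-01  4.97043649e-01  1.49174317e+00  6.62518434e-04
  1.15606027e+00 -6.84348821e-01] [ 0.25975393  0.19847669 -0.73340311] [-0.00328465  0.02677382 -0.0391948 ] 4.45
```

View pics/w3.png

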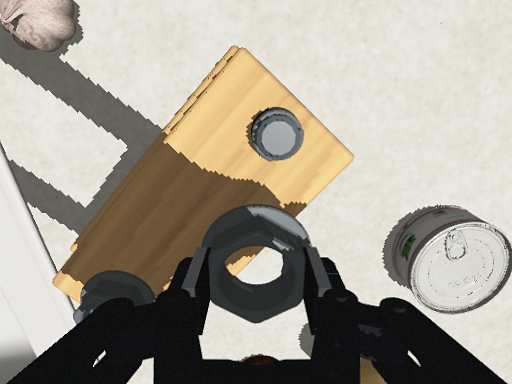

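The nut is held at about (256,265) and the stud tip is clear at (280,139). I'll fit both in this picture.

```bash
python3 - <<'E'
from h import *
w=load("w3"); print(at(w,280,139,.0855),at(w,256,285,.137))
print("stud",fit(w,[*at(w,280,139,.0855)[:2],.059],STUD,.006))
print("tip",fit(w,[*at(w,280,139,.0855)[:2],.059],STUD[:80],.004))
for p in (NUT,hexa(.024),circ(.0245,.024)*0+circ(.017,.024)): print("nut",fit(w,[.629,.143,.113],p,.006,60))
o=w["img"].copy()
for c,P in(((.629,.143,.113),NUT),):
    for q in P: cv2.circle(o,tuple(int(round(k)) for k in proj(w,np.array(c)+q)),0,(255,0,0))
x=fit(w,[*at(w,280,139,.0855)[:2],.059],STUD,.006)[0]
for q in STUD: cv2.circle(o,tuple(int(round(k)) for k in proj(w,np.array([*x,.059])+q)),0,(0,255,0))
cv2.imwrite("pics/w3o.png",cv2.resize(o[80:340,170:370,::-1],(460,598),interpolation=cv2.INTER_NEAREST))
E
```

```text
[0.59546765 0.18971923 0.0855    ] [0.63064803 0.14065495 0.137     ]
stud (array([0.59482301, 0.18967619]), np.float64(7.957680592159852), np.float64(-133.90164184570312))
tip (array([0.5944306 , 0.18948386]), np.float64(29.6049326488289), np.float64(-136.17092895507812))
nut (array([0.62869719, 0.14256582]), np.float64(-13.31173411429478), np.float64(-92.88748931884766))
nut (array([0.62890492, 0.14236047]), np.float64(48.521295748051664), np.float64(-134.8873748779297))
nut (array([0.63226598, 0.13854601]), np.float64(32.05937787243543), np.float64(-110.71333312988281))
```

View pics/w3o.png

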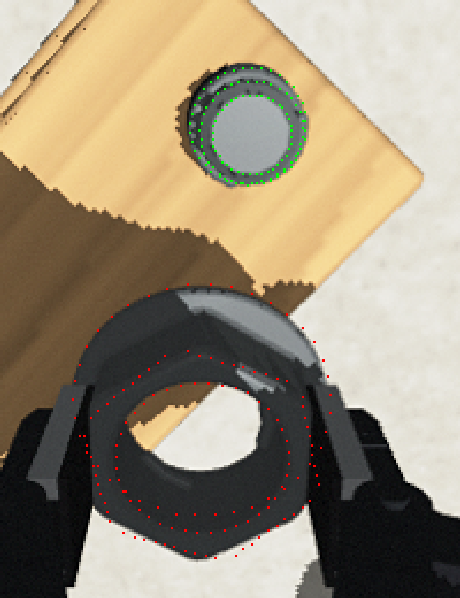

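The overlay agrees. The nut sits at the TCP, and it is +34 mm in x and −47 mm in y from the stud, measured in the same picture. Moving over the stud.

>>> {"method": "play_rows", "body": {
  "rows": [
    {"x": -0.15, "y": 0.2, "z": 0.0, "twist": -0.015, "claw": 0.4},
    {"x": -0.34, "y": 0.47, "z": 0.0, "twist": -0.015, "claw": 0.4},
    {"x": -0.34, "y": 0.47, "z": 0.0, "twist": -0.015, "claw": 0.4},
    {"x": -0.34, "y": 0.47, "z": -0.15, "twist": -0.015, "claw": 0.4},
    {"x": -0.34, "y": 0.47, "z": -0.25, "twist": -0.015, "claw": 0.4}
  ],
  "squeeze": 30
}}

```text
time_s: 4.95
position: [0.5947, 0.1901, 0.0959]
tcp_rot: [-0.001, 0.399, 0.917, -0.0]
force: [-0.7, 0.0, -1.0]
grip_width: 0.509
grip_force: 31.2
```

>>> {"method": "play_rows", "body": {
  "rows": [
    {"x": 0.0, "y": 0.0, "z": -0.04, "twist": 0.0, "claw": 0.4},
    {"x": 0.0, "y": 0.0, "z": -0.08, "twist": 0.0, "claw": 0.4},
    {"x": 0.0, "y": 0.0, "z": -0.1, "twist": 0.0, "claw": 0.4},
    {"x": 0.0, "y": 0.0, "z": -0.1, "twist": 0.0, "claw": 0.4}
  ],
  "squeeze": 30
}}

```text
time_s: 5.35
position: [0.5967, 0.1893, 0.0861]
tcp_rot: [-0.0, 0.4, 0.916, -0.0]
force: [0.9, 0.2, -0.6]
grip_width: 0.504
grip_force: 31.2
```

```bash
python3 - <<'E'
from h import *
f=grab_frame("wrist"); save(f,"w4"); s=get_state()
print(s["position"],s["tcp_rot"],s["grip_width"],s["joint_positions"],s["force"],s["torque"],s["time_s"])
E
```

```text
[0.59686441 0.18934635 0.08636441] [2.80760855e-05 4.00251291e-01 9.16405425e-01 2.33940595e-05] 0.5018424645216554 [ 2.39746933e-01  5.08876547e-01  1.57366417e+00  3.61577006e-06
  1.05897891e+00 -5.07469078e-01] [ 0.10682715  0.21075682 -0.95453413] [-0.04898855 -0.06494765  0.0088954 ] 5.4
```

View pics/w4.png

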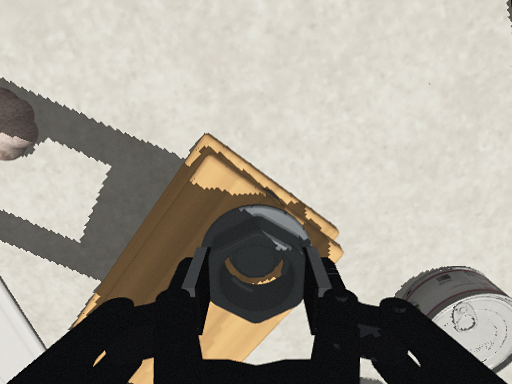

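The nose is inside the bore at (255,262), and there is no side force. I'll go on down gently.

>>> {"method": "play_rows", "body": {
  "rows": [
    {"x": 0.0, "y": 0.0, "z": -0.015, "twist": 0.0, "claw": 0.4},
    {"x": 0.0, "y": 0.0, "z": -0.03, "twist": 0.0, "claw": 0.4},
    {"x": 0.0, "y": 0.0, "z": -0.04, "twist": 0.0, "claw": 0.4},
    {"x": 0.0, "y": 0.0, "z": -0.05, "twist": 0.0, "claw": 0.4}
  ],
  "squeeze": 25
}}

```text
time_s: 5.8
position: [0.5964, 0.1896, 0.0813]
tcp_rot: [-0.0, 0.4, 0.916, -0.0]
force: [-1.0, 0.2, 0.0]
grip_width: 0.504
grip_force: 31.3
```

>>> {"method": "play_rows", "body": {
  "rows": [
    {"x": 0.0, "y": 0.0, "z": -0.01, "twist": 0.0, "claw": 0.4},
    {"x": 0.0, "y": 0.0, "z": -0.02, "twist": 0.0, "claw": 0.4},
    {"x": 0.0, "y": 0.0, "z": -0.02, "twist": 0.0, "claw": 0.4}
  ],
  "squeeze": 25
}}

```text
time_s: 6.1
position: [0.5964, 0.1896, 0.0793]
tcp_rot: [-0.0, 0.4, 0.916, -0.0]
force: [-1.5, 0.8, 0.5]
grip_width: 0.508
grip_force: 31.4
```

>>> {"method": "play_rows", "body": {
  "rows": [
    {"x": 0.0, "y": 0.0, "z": -0.01, "twist": 0.0, "claw": 0.4},
    {"x": 0.0, "y": 0.0, "z": -0.02, "twist": 0.0, "claw": 0.4},
    {"x": 0.0, "y": 0.0, "z": -0.02, "twist": 0.0, "claw": 0.4}
  ],
  "squeeze": 25
}}

```text
time_s: 6.4
position: [0.5965, 0.1895, 0.0789]
tcp_rot: [0.0, 0.4, 0.916, 0.0]
force: [-4.2, -0.5, 10.6]
grip_width: 0.508
grip_force: 32.4
```

>>> {"method": "play_rows", "body": {
  "rows": [
    {"x": 0.0, "y": 0.0, "z": -0.01, "twist": 0.0, "claw": 0.4},
    {"x": 0.0, "y": 0.0, "z": -0.015, "twist": 0.0, "claw": 0.4},
    {"x": 0.0, "y": 0.0, "z": -0.015, "twist": 0.0, "claw": 0.4}
  ],
  "squeeze": 25
}}

```text
time_s: 6.7
position: [0.5966, 0.1895, 0.0788]
tcp_rot: [0.0, 0.4, 0.917, 0.0]
force: [-6.3, -1.6, 18.1]
grip_width: 0.507
grip_force: 33.2
```

Contact came with the underside about 12.5 mm above the seat, so roughly 40° remains to the thread end. I'll ease the load and the x bias, then back off following the climb.

>>> {"method": "play_rows", "body": {
  "rows": [
    {"x": -0.008, "y": -0.003, "z": 0.022, "twist": 0.0, "claw": 0.4},
    {"x": -0.008, "y": -0.003, "z": 0.022, "twist": 0.0, "claw": 0.4}
  ],
  "squeeze": 25
}}

```text
time_s: 6.9
position: [0.5964, 0.1894, 0.0791]
tcp_rot: [0.001, 0.4, 0.916, 0.001]
force: [-2.9, -0.5, 8.0]
grip_width: 0.509
grip_force: 32.1
```

>>> {"method": "play_rows", "body": {
  "rows": [
    {"x": 0.0, "y": 0.0, "z": 0.003, "twist": 0.014, "claw": 0.4},
    {"x": 0.0, "y": 0.0, "z": 0.006, "twist": 0.028, "claw": 0.4},
    {"x": 0.0, "y": 0.0, "z": 0.008, "twist": 0.042, "claw": 0.4},
    {"x": 0.0, "y": 0.0, "z": 0.008, "twist": 0.042, "claw": 0.4}
  ],
  "squeeze": 25
}}

```text
time_s: 7.3
position: [0.5963, 0.1894, 0.0797]
tcp_rot: [0.0, 0.275, 0.961, 0.0]
force: [-2.9, -0.1, 8.8]
grip_width: 0.511
grip_force: 32.1
```

>>> {"method": "play_rows", "body": {
  "rows": [
    {"x": -0.004, "y": 0.0, "z": 0.003, "twist": 0.014, "claw": 0.4},
    {"x": -0.004, "y": 0.0, "z": 0.006, "twist": 0.028, "claw": 0.4},
    {"x": -0.004, "y": 0.0, "z": 0.008, "twist": 0.042, "claw": 0.4},
    {"x": -0.004, "y": 0.0, "z": 0.008, "twist": 0.042, "claw": 0.4}
  ],
  "squeeze": 25
}}

```text
time_s: 7.7
position: [0.5961, 0.1894, 0.0803]
tcp_rot: [0.001, 0.146, 0.989, 0.0]
force: [-1.4, -0.4, 6.8]
grip_width: 0.506
grip_force: 31.9
```

>>> {"method": "play_rows", "body": {
  "rows": [
    {"x": 0.0, "y": 0.0, "z": 0.003, "twist": 0.01, "claw": 0.4},
    {"x": 0.0, "y": 0.0, "z": 0.005, "twist": 0.02, "claw": 0.4},
    {"x": 0.0, "y": 0.0, "z": 0.005, "twist": 0.02, "claw": 0.4}
  ],
  "squeeze": 25
}}

```text
time_s: 8.0
position: [0.5961, 0.1895, 0.0804]
tcp_rot: [0.001, 0.085, 0.996, 0.0]
force: [-1.9, 1.6, 4.2]
grip_width: 0.508
grip_force: 31.7
```

>>> {"method": "play_rows", "body": {
  "rows": [
    {"x": 0.0, "y": 0.0, "z": 0.002, "twist": 0.01, "claw": 0.4},
    {"x": 0.0, "y": 0.0, "z": 0.004, "twist": 0.02, "claw": 0.4},
    {"x": 0.0, "y": 0.0, "z": 0.004, "twist": 0.02, "claw": 0.4}
  ],
  "squeeze": 25
}}

```text
time_s: 8.3
position: [0.5957, 0.1891, 0.0802]
tcp_rot: [0.0, 0.023, 1.0, -0.0]
force: [-0.5, 0.1, 2.2]
grip_width: 0.508
grip_force: 31.3
```

>>> {"method": "play_rows", "body": {
  "rows": [
    {"x": 0.0, "y": 0.0, "z": 0.002, "twist": 0.01, "claw": 0.4},
    {"x": 0.0, "y": 0.0, "z": 0.004, "twist": 0.02, "claw": 0.4},
    {"x": 0.0, "y": 0.0, "z": 0.004, "twist": 0.02, "claw": 0.4}
  ],
  "squeeze": 25
}}

```text
time_s: 8.6
position: [0.5955, 0.1889, 0.0803]
tcp_rot: [-0.0, -0.04, 0.999, -0.0]
force: [-0.5, 0.2, -1.0]
grip_width: 0.509
grip_force: 31.2
```

The climb has stopped and the load is gone, so it is at or past the thread end. I'll lower gently to feel for the drop.

>>> {"method": "play_rows", "body": {
  "rows": [
    {"x": 0.0, "y": 0.0, "z": -0.01, "twist": 0.0, "claw": 0.4},
    {"x": 0.0, "y": 0.0, "z": -0.015, "twist": 0.0, "claw": 0.4},
    {"x": 0.0, "y": 0.0, "z": -0.015, "twist": 0.0, "claw": 0.4}
  ],
  "squeeze": 25
}}

```text
time_s: 8.9
position: [0.5953, 0.1891, 0.0791]
tcp_rot: [-0.0, -0.04, 0.999, -0.0]
force: [0.1, 0.1, -0.1]
grip_width: 0.507
grip_force: 31.2
```

>>> {"method": "play_rows", "body": {
  "rows": [
    {"x": 0.0, "y": 0.0, "z": -0.01, "twist": 0.0, "claw": 0.4},
    {"x": 0.0, "y": 0.0, "z": -0.02, "twist": 0.0, "claw": 0.4},
    {"x": 0.0, "y": 0.0, "z": -0.03, "twist": 0.0, "claw": 0.4},
    {"x": 0.0, "y": 0.0, "z": -0.03, "twist": 0.0, "claw": 0.4}
  ],
  "squeeze": 25
}}

```text
time_s: 9.3
position: [0.5953, 0.1892, 0.0762]
tcp_rot: [-0.0, -0.041, 0.999, -0.0]
force: [-0.2, -0.6, -0.2]
grip_width: 0.508
grip_force: 31.2
```

>>> {"method": "play_rows", "body": {
  "rows": [
    {"x": 0.0, "y": 0.0, "z": -0.01, "twist": 0.0, "claw": 0.4},
    {"x": 0.0, "y": 0.0, "z": -0.015, "twist": 0.0, "claw": 0.4},
    {"x": 0.0, "y": 0.0, "z": -0.015, "twist": 0.0, "claw": 0.4}
  ],
  "squeeze": 25
}}

```text
time_s: 9.6
position: [0.5957, 0.1893, 0.0754]
tcp_rot: [0.0, -0.041, 0.999, 0.0]
force: [-0.4, -0.0, 2.6]
grip_width: 0.504
grip_force: 31.6
```

It dropped about 5 mm and rests in the thread. Next I'll screw clockwise, following 20 mm per turn.

>>> {"method": "play_rows", "body": {
  "rows": [
    {"x": 0.0, "y": 0.0, "z": -0.004, "twist": -0.02, "claw": 0.4},
    {"x": 0.0, "y": 0.0, "z": -0.008, "twist": -0.04, "claw": 0.4},
    {"x": 0.0, "y": 0.0, "z": -0.012, "twist": -0.06, "claw": 0.4},
    {"x": 0.0, "y": 0.0, "z": -0.016, "twist": -0.08, "claw": 0.4},
    {"x": 0.0, "y": 0.0, "z": -0.016, "twist": -0.08, "claw": 0.4}
  ],
  "squeeze": 25
}}

```text
time_s: 10.1
position: [0.5956, 0.1893, 0.0737]
tcp_rot: [0.0, 0.209, 0.978, 0.0]
force: [-1.0, -0.4, 3.6]
grip_width: 0.509
grip_force: 31.7
```

>>> {"method": "play_rows", "body": {
  "rows": [
    {"x": 0.0, "y": 0.0, "z": -0.004, "twist": -0.02, "claw": 0.4},
    {"x": 0.0, "y": 0.0, "z": -0.008, "twist": -0.04, "claw": 0.4},
    {"x": 0.0, "y": 0.0, "z": -0.012, "twist": -0.06, "claw": 0.4},
    {"x": 0.0, "y": 0.0, "z": -0.016, "twist": -0.08, "claw": 0.4},
    {"x": 0.0, "y": 0.0, "z": -0.016, "twist": -0.08, "claw": 0.4}
  ],
  "squeeze": 25
}}

```text
time_s: 10.6
position: [0.5957, 0.1897, 0.0721]
tcp_rot: [0.0, 0.445, 0.896, 0.0]
force: [-1.3, 0.8, 4.5]
grip_width: 0.512
grip_force: 31.8
```

>>> {"method": "play_rows", "body": {
  "rows": [
    {"x": 0.0, "y": 0.0, "z": -0.004, "twist": -0.02, "claw": 0.4},
    {"x": 0.0, "y": 0.0, "z": -0.008, "twist": -0.04, "claw": 0.4},
    {"x": 0.0, "y": 0.0, "z": -0.012, "twist": -0.06, "claw": 0.4},
    {"x": 0.0, "y": 0.0, "z": -0.016, "twist": -0.08, "claw": 0.4},
    {"x": 0.0, "y": 0.0, "z": -0.016, "twist": -0.08, "claw": 0.4}
  ],
  "squeeze": 25
}}

```text
time_s: 11.1
position: [0.5959, 0.1897, 0.0705]
tcp_rot: [0.0, 0.653, 0.758, 0.001]
force: [-1.0, 1.3, 4.0]
grip_width: 0.512
grip_force: 31.8
```

>>> {"method": "play_rows", "body": {
  "rows": [
    {"x": 0.0, "y": 0.0, "z": -0.003, "twist": -0.015, "claw": 0.4},
    {"x": 0.0, "y": 0.0, "z": -0.006, "twist": -0.03, "claw": 0.4},
    {"x": 0.0, "y": 0.0, "z": -0.009, "twist": -0.045, "claw": 0.4},
    {"x": 0.0, "y": 0.0, "z": -0.012, "twist": -0.06, "claw": 0.4},
    {"x": 0.0, "y": 0.0, "z": -0.012, "twist": -0.06, "claw": 0.4}
  ],
  "squeeze": 25
}}

```text
time_s: 11.6
position: [0.5961, 0.1896, 0.0693]
tcp_rot: [0.0, 0.783, 0.622, 0.001]
force: [-0.1, 0.9, 4.2]
grip_width: 0.506
grip_force: 31.8
```

```bash
python3 -c "
from h import *
s=get_state();print(s['position'],s['force'],s['torque'],s['joint_positions'],s['time_s'])"
```

```text
[0.59608855 0.18961444 0.06930555] [-0.07398531  0.89794715  4.23053387] [ 0.23273321  0.04798202 -0.01984417] [2.40255540e-01 5.26899455e-01 1.59276746e+00 4.05876141e-04
 1.02043134e+00 4.67530821e-01] 11.6
```

>>> {"method": "play_rows", "body": {
  "rows": [
    {"x": 0.0, "y": 0.0, "z": -0.003, "twist": -0.015, "claw": 0.4},
    {"x": 0.0, "y": 0.0, "z": -0.006, "twist": -0.03, "claw": 0.4},
    {"x": 0.0, "y": 0.0, "z": -0.009, "twist": -0.045, "claw": 0.4},
    {"x": 0.0, "y": 0.0, "z": -0.012, "twist": -0.06, "claw": 0.4},
    {"x": 0.0, "y": 0.0, "z": -0.012, "twist": -0.06, "claw": 0.4}
  ],
  "squeeze": 25
}}

```text
time_s: 12.1
position: [0.5963, 0.1895, 0.0681]
tcp_rot: [0.0, 0.886, 0.465, 0.001]
force: [0.6, 0.6, 3.7]
grip_width: 0.509
grip_force: 31.9
```

>>> {"method": "play_rows", "body": {
  "rows": [
    {"x": 0.0, "y": 0.0, "z": -0.002, "twist": -0.01, "claw": 0.4},
    {"x": 0.0, "y": 0.0, "z": -0.004, "twist": -0.02, "claw": 0.4},
    {"x": 0.0, "y": 0.0, "z": -0.006, "twist": -0.03, "claw": 0.4},
    {"x": 0.0, "y": 0.0, "z": -0.006, "twist": -0.03, "claw": 0.4}
  ],
  "squeeze": 25
}}

```text
time_s: 12.5
position: [0.5962, 0.1894, 0.0675]
tcp_rot: [0.0, 0.925, 0.379, 0.001]
force: [1.1, 1.0, 3.6]
grip_width: 0.511
grip_force: 31.9
```

```bash
python3 -c "
from h import *
s=get_state();print(s['position'],s['force'],s['torque'],s['joint_positions'],s['time_s'])"
```

```text
[0.59622596 0.18943936 0.06752165] [1.078695   0.97583457 3.64831812] [ 0.19502118 -0.13365793 -0.02471025] [2.40112981e-01 5.29007858e-01 1.59434291e+00 4.64170930e-05
 1.01660141e+00 1.03292824e+00] 12.5
```

>>> {"method": "play_rows", "body": {
  "rows": [
    {"x": 0.0, "y": 0.0, "z": -0.0015, "twist": -0.008, "claw": 0.4},
    {"x": 0.0, "y": 0.0, "z": -0.003, "twist": -0.016, "claw": 0.4},
    {"x": 0.0, "y": 0.0, "z": -0.005, "twist": -0.024, "claw": 0.4},
    {"x": 0.0, "y": 0.0, "z": -0.006, "twist": -0.03, "claw": 0.4},
    {"x": 0.0, "y": 0.0, "z": -0.006, "twist": -0.03, "claw": 0.4}
  ],
  "squeeze": 25
}}

```text
time_s: 13.0
position: [0.5962, 0.1894, 0.0669]
tcp_rot: [0.0, 0.957, 0.29, 0.001]
force: [0.4, 1.6, 4.9]
grip_width: 0.505
grip_force: 31.9
```

```bash
python3 -c "
from h import *
s=get_state();print(s['position'],s['force'],s['torque'],s['joint_positions'][5],s['time_s'])"
```

```text
[0.59620068 0.18940737 0.0668843 ] [0.36864942 1.57556027 4.85084499] [ 0.18885928 -0.12699797  0.01296149] 1.2215548046125753 13.0
```

>>> {"method": "play_rows", "body": {
  "rows": [
    {"x": 0.0, "y": 0.0, "z": -0.001, "twist": -0.007, "claw": 0.4},
    {"x": 0.0, "y": 0.0, "z": -0.002, "twist": -0.014, "claw": 0.4},
    {"x": 0.0, "y": 0.0, "z": -0.003, "twist": -0.02, "claw": 0.4},
    {"x": 0.0, "y": 0.0, "z": -0.003, "twist": -0.02, "claw": 0.4}
  ],
  "squeeze": 25
}}

```text
time_s: 13.4
position: [0.5962, 0.1894, 0.0665]
tcp_rot: [-0.0, 0.973, 0.229, 0.001]
force: [0.5, 0.4, 5.3]
grip_width: 0.505
grip_force: 31.8
```

```bash
python3 -c "
from h import *
s=get_state();print(s['position'],s['force'],s['torque'],s['joint_positions'][5],s['time_s'])"
```

```text
[0.59616991 0.18937093 0.06653177] [0.4892655  0.36108066 5.33644333] [ 0.22083539 -0.19133789 -0.05373645] 1.3478892162854366 13.4
```

>>> {"method": "play_rows", "body": {
  "rows": [
    {"x": 0.0, "y": 0.0, "z": -0.001, "twist": -0.006, "claw": 0.4},
    {"x": 0.0, "y": 0.0, "z": -0.002, "twist": -0.012, "claw": 0.4},
    {"x": 0.0, "y": 0.0, "z": -0.003, "twist": -0.018, "claw": 0.4},
    {"x": 0.0, "y": 0.0, "z": -0.003, "twist": -0.018, "claw": 0.4}
  ],
  "squeeze": 25
}}

```text
time_s: 13.8
position: [0.5963, 0.1893, 0.0663]
tcp_rot: [0.0, 0.985, 0.174, 0.001]
force: [1.8, 0.6, 6.2]
grip_width: 0.506
grip_force: 32.0
```

```bash
python3 -c "
from h import *
s=get_state();print(s['position'],s['force'],s['torque'],s['joint_positions'][5],s['tau'][5],s['time_s'])"
```

```text
[0.59626932 0.18925343 0.06632964] [1.80145436 0.59345014 6.23159587] [ 0.02903943 -0.21642049 -0.06446308] 1.4615823264265593 0.1590067707002163 13.8
```

>>> {"method": "play_rows", "body": {
  "rows": [
    {"x": 0.0, "y": 0.0, "z": -0.001, "twist": -0.006, "claw": 0.4},
    {"x": 0.0, "y": 0.0, "z": -0.002, "twist": -0.012, "claw": 0.4},
    {"x": 0.0, "y": 0.0, "z": -0.002, "twist": -0.012, "claw": 0.4}
  ],
  "squeeze": 25
}}

```text
time_s: 14.1
position: [0.5962, 0.1891, 0.0663]
tcp_rot: [0.0, 0.991, 0.137, 0.001]
force: [-0.1, -0.0, 6.8]
grip_width: 0.504
grip_force: 32.1
```

```bash
python3 -c "
from h import *
s=get_state();print(s['position'],s['force'],s['torque'],s['joint_positions'][5],s['tau'][5],s['time_s'])"
```

```text
[0.59620346 0.18908601 0.06631513] [-0.10528976 -0.00759904  6.80290801] [-0.0701616  -0.06021347 -0.08953979] 1.5369874688084535 0.13588836416602135 14.1
```

z has stopped at the plate (0.0663). About 15° of play comes now, then the moment rises. I'll go on in small steps without lowering.

>>> {"method": "play_rows", "body": {
  "rows": [
    {"x": 0.0, "y": 0.0, "z": 0.0, "twist": -0.006, "claw": 0.4},
    {"x": 0.0, "y": 0.0, "z": 0.0, "twist": -0.014, "claw": 0.4},
    {"x": 0.0, "y": 0.0, "z": 0.0, "twist": -0.014, "claw": 0.4}
  ],
  "squeeze": 25
}}

```text
time_s: 14.4
position: [0.5961, 0.189, 0.0663]
tcp_rot: [0.0, 0.996, 0.093, 0.001]
force: [-0.4, -0.6, 6.8]
grip_width: 0.511
grip_force: 32.2
```

```bash
python3 -c "
from h import *
s=get_state();print(s['position'],s['force'],s['torque'],s['joint_positions'][5],s['tau'][5],s['time_s'])"
```

```text
[0.59606041 0.18897038 0.06631455] [-0.36148043 -0.58523723  6.77912895] [-0.05101487 -0.10785697 -0.02304588] 1.625205282585414 0.19468214828521013 14.4
```

>>> {"method": "play_rows", "body": {
  "rows": [
    {"x": 0.0, "y": 0.0, "z": 0.0, "twist": -0.006, "claw": 0.4},
    {"x": 0.0, "y": 0.0, "z": 0.0, "twist": -0.014, "claw": 0.4},
    {"x": 0.0, "y": 0.0, "z": 0.0, "twist": -0.014, "claw": 0.4}
  ],
  "squeeze": 25
}}

```text
time_s: 14.7
position: [0.5961, 0.1891, 0.0663]
tcp_rot: [0.0, 0.999, 0.049, 0.001]
force: [-0.0, 0.4, 7.5]
grip_width: 0.507
grip_force: 32.3
```

```bash
python3 -c "
from h import *
s=get_state();print(s['position'],s['force'],s['torque'],s['joint_positions'][5],s['tau'][5],s['time_s'])"
```

```text
[0.59611382 0.18909327 0.06633387] [-0.01305348  0.4464492   7.45869149] [-0.03887166 -0.08090027 -0.14666018] 1.7132298072791992 0.13576730154454708 14.7
```

>>> {"method": "play_rows", "body": {
  "rows": [
    {"x": 0.0, "y": 0.0, "z": 0.0, "twist": -0.006, "claw": 0.4},
    {"x": 0.0, "y": 0.0, "z": 0.0, "twist": -0.012, "claw": 0.4},
    {"x": 0.0, "y": 0.0, "z": 0.0, "twist": -0.012, "claw": 0.4}
  ],
  "squeeze": 25
}}

```text
time_s: 15.0
position: [0.5964, 0.1892, 0.0663]
tcp_rot: [0.0, 1.0, 0.012, 0.001]
force: [1.2, -0.4, 6.4]
grip_width: 0.502
grip_force: 32.2
```

```bash
python3 -c "
from h import *
s=get_state();print(s['position'],s['force'],s['torque'],s['joint_positions'][5],s['tau'][5],s['time_s'])"
```

```text
[0.5964096  0.18915578 0.06634664] [ 1.15042833 -0.42651759  6.44876325] [-0.05615649 -0.18731887 -0.12067155] 1.7881733693792528 0.07143274415284395 15.0
```

>>> {"method": "play_rows", "body": {
  "rows": [
    {"x": 0.0, "y": 0.0, "z": 0.0, "twist": -0.006, "claw": 0.4},
    {"x": 0.0, "y": 0.0, "z": 0.0, "twist": -0.01, "claw": 0.4},
    {"x": 0.0, "y": 0.0, "z": 0.0, "twist": -0.01, "claw": 0.4}
  ],
  "squeeze": 25
}}

```text
time_s: 15.3
position: [0.5965, 0.1891, 0.0663]
tcp_rot: [0.0, 1.0, -0.019, 0.001]
force: [1.7, -0.2, 6.4]
grip_width: 0.507
grip_force: 31.5
```

```bash
python3 -c "
from h import *
for i in range(3):
  s=get_state();print(s['position'],s['force'],s['torque'],s['joint_positions'][5],s['tau'][5],s['time_s']);grab_frame('top')"
```

```text
[0.59654279 0.18909443 0.06634017] [ 1.68485244 -0.21936888  6.35146039] [-0.08781682 -0.15232302  0.23302844] 1.8502305539467816 0.2868249826133251 15.3
[0.59655829 0.18911003 0.06633764] [1.41407842 0.98948333 6.46213835] [-0.11278513 -0.18013534  0.12688663] 1.8500137339297398 0.1591984648257494 15.35
[0.59653477 0.18913267 0.06631526] [0.79611435 0.77175478 6.85939883] [-0.04316343 -0.16400814  0.09171149] 1.849972314357862 0.14622721821069717 15.4
```

>>> {"method": "play_rows", "body": {
  "rows": [
    {"x": 0.0, "y": 0.0, "z": 0.0, "twist": -0.006, "claw": 0.4},
    {"x": 0.0, "y": 0.0, "z": 0.0, "twist": -0.01, "claw": 0.4},
    {"x": 0.0, "y": 0.0, "z": 0.0, "twist": -0.01, "claw": 0.4}
  ],
  "squeeze": 25
}}

```text
time_s: 15.75
position: [0.5963, 0.1891, 0.0663]
tcp_rot: [0.0, 0.999, -0.051, 0.001]
force: [0.7, 0.7, 7.0]
grip_width: 0.507
grip_force: 29.8
```

```bash
python3 -c "
from h import *
for i in range(6):
  s=get_state();print(s['position'],s['force'],s['torque'],s['joint_positions'][5],s['tau'][5],s['time_s']);grab_frame('top')"
```

```text
[0.59626206 0.18912628 0.06631661] [0.69299397 0.71561489 6.96503557] [ 0.10406296 -0.04782876  0.25366942] 1.9127961999800769 0.3892119973897934 15.75
[0.59621772 0.18912461 0.06626328] [1.22928853 0.2047785  6.70395806] [ 0.13113337 -0.08464434  0.19588174] 1.912609107178274 0.2687579859048128 15.8
[0.59623838 0.1891203  0.06628867] [ 0.97981399 -0.00945776  7.14552255] [ 0.11308956 -0.0709681   0.27716689] 1.9125730103559453 0.2583567425608635 15.85
[0.59626661 0.18910444 0.06628865] [0.16013617 0.71068101 6.57791839] [ 0.1094302  -0.00160525  0.24241007] 1.912587333683277 0.2597689535468817 15.9
[0.59624455 0.18911494 0.0662862 ] [0.97459709 0.83880187 6.52787797] [ 0.07144268 -0.05799901  0.20672377] 1.9125601535234797 0.26093870401382446 15.95
[0.5962566  0.18912012 0.06628484] [0.8565714  0.51765406 6.56559823] [ 0.06614493 -0.04309771  0.28192758] 1.9125345281418518 0.2612926997244358 16.0
```

The moment is now a steady 0.2–0.25 N m with the flange on the plate, so it is finger-tight. I'll release, taking the downward load off first.

>>> {"method": "play_rows", "body": {
  "rows": [
    {"x": 0.0, "y": 0.0, "z": 0.01, "twist": 0.0, "claw": 0.5},
    {"x": 0.0, "y": 0.0, "z": 0.01, "twist": 0.0, "claw": 0.7},
    {"x": 0.0, "y": 0.0, "z": 0.01, "twist": 0.0, "claw": 1.0},
    {"x": 0.0, "y": 0.0, "z": 0.01, "twist": 0.0, "claw": 1.0},
    {"x": 0.0, "y": 0.0, "z": 0.01, "twist": 0.0, "claw": 1.0}
  ],
  "squeeze": 25
}}

```text
time_s: 16.55
position: [0.5949, 0.189, 0.0663]
tcp_rot: [0.0, 0.999, -0.053, -0.001]
force: [0.4, 0.1, 1.0]
grip_width: 0.998
grip_force: 0.0
```

>>> {"method": "play_rows", "body": {
  "rows": [
    {"x": 0.0, "y": 0.0, "z": 0.0, "twist": 0.0, "claw": 1.0},
    {"x": 0.0, "y": 0.0, "z": 0.3, "twist": 0.0, "claw": 1.0},
    {"x": 0.0, "y": 0.0, "z": 0.6, "twist": 0.0, "claw": 1.0},
    {"x": 0.0, "y": 0.0, "z": 1.0, "twist": 0.0, "claw": 1.0},
    {"x": 0.0, "y": 0.0, "z": 1.0, "twist": 0.0, "claw": 1.0}
  ],
  "squeeze": 25
}}

```text
time_s: 17.05
position: [0.5994, 0.1902, 0.1728]
tcp_rot: [-0.002, 0.999, -0.053, 0.006]
force: [0.9, -0.6, 0.2]
grip_width: 0.999
grip_force: 0.0
```

```bash
python3 - <<'E'
from h import *
f=grab_frame("wrist"); save(f,"w5"); g=grab_frame("scene"); save(g,"s5"); s=get_state()
print(s["position"],s["force"],s["time_s"],s["grip_width"],proj(f,[.595,.19,.083]))
for z in(.059,.060,.0615): print(z,fit(f,[.595,.19,z],NUT,.005,35))
c=g["img"][140:260,170:390,::-1]
cv2.imwrite("pics/end.png",np.vstack([cv2.resize(f["img"][:,:,::-1],(400,300)),cv2.resize(c,(400,218))]))
E
```

```text
[0.59619071 0.18942265 0.16821253] [-0.00437861 -0.04520555 -0.88102969] 17.15 0.9971730146261277 (np.float64(257.68685739227516), np.float64(207.2234907329773))
0.059 (array([0.59464744, 0.18982575]), np.float64(20.56944567611593), np.float64(-93.94313049316406))
0.06 (array([0.59499801, 0.18961348]), np.float64(20.650785061731103), np.float64(-96.0215072631836))
0.0615 (array([0.59531286, 0.18950441]), np.float64(20.859949747466622), np.float64(-97.85607147216797))
```

View pics/end.png

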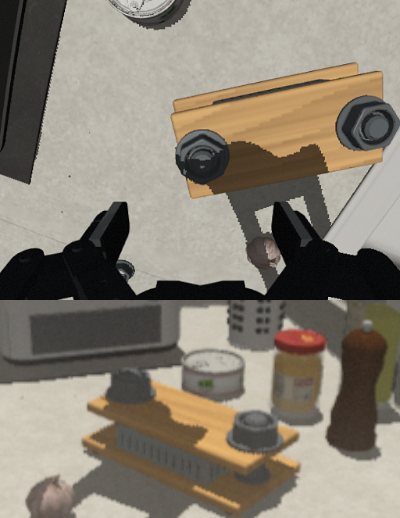

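The nut sits flat on the plate, centred and at the angle it was released. The garlic, tin, jar and mill stand where they were. Handing in.

```bash
python3 -c "
from workcell import *
print(hand_in())"
```

```text
the job is handed in; nothing more can be done
None
```

The large nut is screwed home on the bare stud: it rests level on the plate at about 0.2–0.25 N m, roughly twice the 0.1 N m given as finger-tight. I handed the job in, but no verdict came back; the last pictures show the other things where they stood.

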